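# Fit the hold-down plate on a circuit-board test fixture

### The job

Fit the aluminium hold-down plate on the test fixture: lift it by its black handle, bring its two bushings over the fixture's two steel locating pins and let it down level, feeling for the pins and never forcing it. Then press it gently fully home until both spring catches have snapped over its ends and the circuit board is held down on its test probes, and let go. Leave everything else on the bench where it is.

Things in the scene. Friction and masses are not known exactly. Their poses are not given: they have to be found in the camera images.
- fixture: The test fixture, fixed to the bench: a grey box 240 (x) by 300 (y) by 75 mm high, blue strip on its front (-x), black top, in the left or right half of the bench, turned up to 0.2 rad. Origin: centre of its underside, z up. On top, inside aluminium rails (to z 82), lies a black product insert 146 by 224 mm that carries the circuit board, two pins, two plain posts and two catches.
- seat (a point): Point of the fixture (not of the insert), 117 mm above its underside, where the centre of the plate's underside would come if the insert were central; axes as the fixture. The insert, with pins, board, posts and catches, is clamped up to 7 mm off along x and up to 7 mm off along y, not turned. This offset is not measured: find the pins by touch or sight. Height is exact: z 117 mm is home.
- nominal_a (a point): Fixture's (35, 76, 143) mm: where the tip of the steel pin for the round bushing would be if the insert were central (the real pin is off by the insert's offset). Both pins: 10 mm dia., tip 26 mm above home, cone-nosed over the top 4 mm to a flat 7.5 mm dia., standing on an 18 mm shoulder whose top (117 mm) carries the plate. Two plain aluminium posts at (-40, 76), (43, -76) end at 117 mm too.
- nominal_b (a point): Fixture's (-20, -76, 143) mm: the same for the steel pin of the slotted bushing; it shares the same offset. Both pin tips are at one height, so a level plate whose bushings miss the pins stops on both tips with its underside at 143 mm; if the bushings are within about 2 mm of the pins the noses lead it in.
- plate: The hold-down plate, loose, 0.44 to 0.6 kg, bare aluminium, 120 (x) by 180 (y) by 8 mm, red square at the middle of its +x edge. Origin: centre of its underside, z up. It stands on four rubber-tipped pushers 25 mm long, so its underside is 25 mm above the bench, turned up to 0.5 rad from the bench's axes. Fitted, its axes lie along the fixture's; it does not go on turned half round.
- handle (a point): Middle of the plate's black bow handle, above the plate's centre, 42 mm above its underside; axes as the plate. The grip bar is 12 mm wide (x), 12 mm high and 110 mm long along y, its underside 28 mm above the plate's top face; its two legs stand at y +-49 mm.
- bush_round (a point): Centre of the plate's round through bushing, 12 mm inside with a brass collar, at the plate's underside, (35, 76) mm from the plate's origin; axes as the plate.
- bush_slot (a point): Centre of the plate's slotted through bushing, 12 (x) by 16 (y) mm inside with a brass collar, at the plate's underside, (-20, -76) mm from the plate's origin; axes as the plate.
- board (a joint): How far the circuit board (green, 94 by 130 mm, on the insert) is pressed down on its spring probes, m: 0 free, 0.004 with the plate hard home, about 0.003 when the catches hold it, travel 0.0055. The plate's pushers meet it 4 mm above home and it resists with 5 N, rising to 12 N at home; without the catches it lifts the plate again.
- catch_left (a joint): Swing of the steel spring catch, 24 mm wide, at the plate's +y end (insert's y 98 mm), rad: 0 upright, positive outward. Its sloping nose, top 24 mm and underside 9 mm above home level, is pushed out about 0.08 rad by the plate's end as it comes down (from about 17 mm above home; both catches together 5 to 12 N) and snaps in 1 mm over the plate's top when it is home.
- catch_right (a joint): The same for the catch at the plate's -y end (insert's y -98 mm).
- other_plate: Bystander: another product's plate, tan laminate 90 by 120 mm on four feet, two black knobs, 58 mm high. Origin: underside.
- cleaner: Bystander: white bottle, 60 mm dia., 150 mm high. Origin: underside.
- probe_pot: Bystander: grey pot, 64 mm dia., 45 mm high. Origin: underside.
- driver: Bystander: screwdriver lying on the bench.
- multimeter: Bystander: yellow hand multimeter, 160 by 80 by 40 mm, lying on the bench. Origin: underside.
- board_tray: Bystander: black tray 160 by 200 mm with green boards on edge, 66 mm high. Origin: underside.
- label_roll: Bystander: white roll of labels, 70 mm dia., 45 mm high, standing on the bench. Origin: underside.

How it is judged (in metres and radians):
On the way, in this order (a step that is already met when the one before it is completed fails the run):
1. the plate is lifted clear of the bench by the gripper (height (world z) of handle above 0.12 m and contact force between the fingers and plate above 1 N), for 0.1 s.
2. the plate is level on both pins, more than 5 mm below their tips and not yet home (z of bush_round in the frame of fixture between 0.114 and 0.138 m and z of bush_slot in the frame of fixture below 0.138 m and angle between plate's own z axis and vertical below 0.08 rad and horizontal distance between plate and fixture below 0.012 m), for 0.05 s.
3. the plate is pressed home at both ends (value of joint board above 0.002 m and z of each of bush_round, bush_slot in the frame of fixture below 0.1192 m), for 0.1 s.
At the end, for the whole second after the job is handed in: Plate at rest over both pins, within 12 mm of the fixture's centre and 0.06 rad of its axes, level within 0.03 rad, both bushings' undersides less than 2.2 mm above the shoulders, held by the catches; board pressed down over 2 mm; bystanders in place (all of step 3 and z of each of bush_round, bush_slot in the frame of fixture above 0.114 m and angle between plate's own z axis and vertical below 0.03 rad and angle between the x axis of plate and the x axis of fixture, either way round below 0.06 rad and horizontal distance between plate and fixture below 0.012 m and linear speed of plate below 0.01 m/s and value of joint each of catch_left, catch_right below 0.03 rad); the robot touches nothing.
It fails at once if the plate was forced: more than 80 N in all between the plate and the fixture (contact force between plate and fixture above 80 N).
It fails at once if the plate was let down on the fixture out of level by more than 0.15 rad (contact force between plate and fixture above 1 N and angle between plate's own z axis and vertical above 0.15 rad).
It fails at once if a bystander was moved by more than 30 mm (distance of any of other_plate, cleaner, probe_pot, driver, multimeter, board_tray, label_roll from where it was at the start of the episode above 0.03 m).
It also fails if it takes over 72 s, if anything falls off the work surface, if the arm or the gripper's body presses on something with over 40 N, if the wrist force passes 120 N, or if a joint passes its speed limit or range.

### The arm

A 6-joint arm with a two-finger parallel gripper is mounted at the origin on the work surface. World frame = base frame: x ahead of the robot, y to its left, z up, the work surface at z = 0. Lengths are in mm, angles in rad, forces in N, time in s.
With the tool pointing down it reaches from about 350 to 875 mm from the base axis. Payload 15.5 kg.
Tool frame: the origin (TCP) lies midway between the tips of the shut fingers; the grasp point (between the pads) lies 19 mm behind it (r.tcp_to_grasp is the distance from the TCP to the grasp point, in mm); z points along the fingers, y is the line along which they close (so a half turn about z gives the same grasp; the last joint's range is limited). The gripper opens to 85 mm and grips with 20 to 120 N. Pads are 22 mm wide; open, the fingers measure 114 mm over their backs; the gripper's body (76 mm by 85 mm) begins 54 mm behind the grasp point. The pads swing forward as they close: fully open they stand 13 mm farther back than shut.
Start: joints at [-1.341, 0.494, 1.345, -0, 1.302, -0.096], TCP at [200.043, -592.123, 231.277] pointing down, gripper open.
Joint ranges: [-2.91, 2.91], [-0.82, 2.16], [0.22, 2.67], [-1.22, 4.37], [0.12, 2.79], [-3.08, 3.08]. Speed limits (rad/s): [1.89, 1.89, 2.57, 3.01, 3.01, 3.01].

### API

Orientations are given as a rotation vector (axis times angle).
In Python, from workcell import monitor, cams, r gives the robot as it stands.
- The arm moves only by the shell command python3 -m creep 'ROWS' [OPENING] [FORCE]. ROWS is JSON, one flat list of numbers, 4 for each row, row after row: the shift along the tool's x, y, z normalised to -1 to 1, where 1 is 0.4 m, then the turn about the tool's z normalised to -1 to 1, where 1 is 60 degrees. In form: [tx, ty, tz, twist, tx, ty, tz, twist, ...]. A call has 1 to 10 rows; each row is the pose to reach, as a shift and turn from the pose commanded when the call began, along the tool's axes at that moment; what a row does not reach only later rows make up. A row lasts 1/12 s, in which the tool goes at most 41.7 mm and 7.16 degrees, less where a joint would pass 70% of its speed; a pose out of reach is approached as far as the arm can. A call with a number of a shift or a turn outside -1 to 1 is refused whole. A call with a gripper value outside its range is refused whole. OPENING is the opening, from 0 (shut) to 1 (fully open), set as the call begins (- or left out, the last holds). The fingers move at their own pace and stop on an object; FORCE is the grip in N (left out, the last holds). Time passes only in rows, so rows that repeat a pose let the fingers close. It gives the time, the measured TCP pose, the force, the opening and the grip force at its end, in the units of the state.
- monitor.sense(): the state, without advancing time (a new reading comes with each control period).
- cams.read_camera(name): name is "scene" or "top" or "wrist"; returns a dict with "frame" (420x560x3 uint8, blue, green, red), "K" (3x3 intrinsics, pixels), "extrinsics" (4x4, takes a point from camera to world coordinates); the wrist camera has in their place "tool_from_camera" (4x4, takes a point from camera to tool coordinates, whose origin is the TCP and whose axes are the flange's). Camera axes: x right, y down, z forward; pixel columns grow to the right and rows downward; lengths in mm; the calibration is good to about 2 mm. A picture is of the moment at which its call begins: read the wrist's pose just before it. There is no depth.
- r.sign_off(): hands the job in; it is judged then, once.
The state is a dict: "t": time; "joint_positions": joint angles; "joint_velocities": joint speeds; "tau": joint torques, N m; "eef_pos": TCP position; "orientation": TCP orientation; "contact_force": force on the tool from outside, world axes, zero at the start; "torque": the same for the moment, N m; "grip_width": finger opening in mm; "grip_force": force on a finger pad.
Only numpy, scipy, OpenCV 4.12 (cv2) and the standard library are available. Lean on these libraries where they do the work, as an engineer would, in place of code of your own. Each camera call takes 0.05 s, during which the arm holds its last target. There are 200 camera calls.

## Working session

There is one attempt and no reset: what is moved stays moved. The work goes in short steps, Python scripts to look and compute and a shell command to move; the robot and the scene stay as the last step left them, time stands still between calls to the robot, and variables do not carry over. Pictures are saved under pics/ and viewed, at most 10 in all, crops included, and the job is handed in when it is done.

```bash
ls; mkdir -p pics
cat > h.py <<'E'
import numpy as np, cv2
from scipy.spatial.transform import Rotation as R
from workcell import monitor, cams, r
def T():
    s=monitor.sense(); M=np.eye(4); M[:3,:3]=R.from_rotvec(s["orientation"]).as_matrix(); M[:3,3]=s["eef_pos"]; return M
def grab(n):
    M=T(); c=cams.read_camera(n)
    E=M@np.array(c["tool_from_camera"]) if n=="wrist" else np.array(c["extrinsics"])
    return c["frame"],np.array(c["K"]),E
def ray(K,E,uv):
    d=E[:3,:3]@np.linalg.solve(K,[uv[0],uv[1],1.]); return E[:3,3],d/np.linalg.norm(d)
def plane(K,E,uv,z):
    o,d=ray(K,E,uv); return o+d*(z-o[2])/d[2]
def tri(rays):
    A=sum(np.eye(3)-np.outer(d,d) for o,d in rays); b=sum((np.eye(3)-np.outer(d,d))@o for o,d in rays)
    return np.linalg.solve(A,b)
def proj(K,E,p):
    q=K@(np.linalg.inv(E)@np.append(p,1))[:3]; return q[:2]/q[2]
E
python3 - <<'E'
from h import *
print(monitor.sense())
a=[]
for n in("scene","top"):
    f,K,E=grab(n); np.savez(f"pics/{n}0.npz",f=f,K=K,E=E); print(n,K,E); cv2.imwrite(f"pics/{n}0.png",f)
E
```

```text
pics
{'t': 0.0, 'joint_positions': array([-1.34052583e+00,  4.94192525e-01,  1.34614991e+00, -3.85242762e-06,
        1.30250742e+00, -9.54930385e-02]), 'joint_velocities': array([ 8.72286290e-05,  1.09623972e-03,  8.83253223e-04,  3.03626994e-04,
       -1.56784063e-03, -2.31161922e-04]), 'tau': array([ 4.01543715e-03, -8.82166243e+01, -3.83861804e+01,  2.13038566e-04,
        9.99237673e-03, -2.44559453e-05]), 'eef_pos': array([ 199.94060104, -591.76229822,  230.68808725]), 'orientation': array([-3.09877297e+00, -5.09246737e-01,  1.38745204e-04]), 'contact_force': array([-0.92736936, -0.19875282, -0.33345442]), 'torque': array([ 0.0124206 , -0.01350882,  0.01334389]), 'grip_force': 0.0, 'grip_width': 85.43173844935203}
scene [[442.74266287   0.         279.64865998]
 [  0.         442.74266287 212.30306932]
 [  0.           0.           1.        ]] [[-4.26634311e-01  6.32534128e-01 -6.46439279e-01  1.32765096e+03]
 [ 9.04352580e-01  2.89359012e-01 -3.13716070e-01  3.35180719e+02]
 [-1.13830895e-02 -7.18451069e-01 -6.95484354e-01  9.65224302e+02]
 [ 0.00000000e+00  0.00000000e+00  0.00000000e+00  1.00000000e+00]]
top [[459.49103175   0.         291.62510361]
 [  0.         459.49103175 206.52971759]
 [  0.           0.           1.        ]] [[ 2.58631369e-02 -9.92858682e-01  1.16459159e-01  3.68469468e+02]
 [-9.99665169e-01 -2.57808400e-02  2.21319069e-03 -3.61766839e+01]
 [ 8.05029342e-04 -1.16477405e-01 -9.93193016e-01  1.63330488e+03]
 [ 0.00000000e+00  0.00000000e+00  0.00000000e+00  1.00000000e+00]]
```

View pics/top0.png

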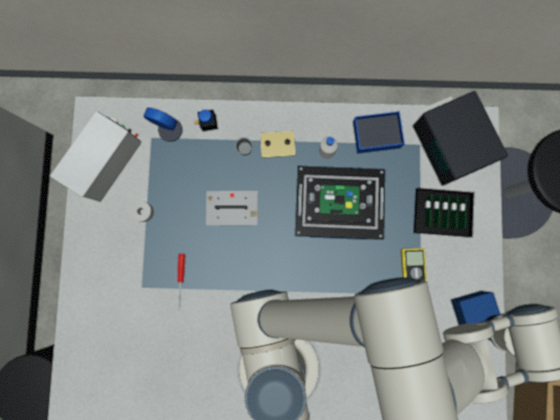

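View pics/scene0.png

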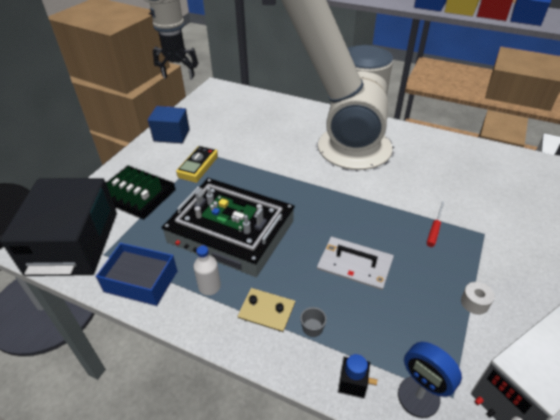

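The top view shows the plate at about (232,208), with its red square at (232,195) and dark handle bar at (232,207). The fixture is at about (341,202). The scene view shows the handle at about (357,257) and the fixture at (230,220).

Run:
```python
from h import *
D={n:np.load(f"pics/{n}0.npz") for n in("top","scene")}
def blob(n,box,f):
    x0,y0,x1,y1=box; im=D[n]["f"][y0:y1,x0:x1].astype(int); m=f(im).astype(np.uint8)
    k,l,s,c=cv2.connectedComponentsWithStats(m); i=1+np.argmax(s[1:,4])
    ys,xs=np.where(l==i); rect=cv2.minAreaRect(np.c_[xs+x0,ys+y0].astype(np.float32)); return c[i]+[x0,y0],s[i,4],rect
dark=lambda a:a.max(2)<70
red=lambda a:(a[...,2]>130)&(a[...,1]<90)
light=lambda a:(a.min(2)>120)
h={}
for n,b,b2 in(("top",(212,200,252,216),(222,188,242,200)),("scene",(325,242,385,275),(340,264,362,282))):
    for nm,bb,f in(("handle",b,dark),("red",b2,red)):
        c,s,rc=blob(n,bb,f); print(n,nm,c,s,rc); h[n,nm]=ray(D[n]["K"],D[n]["E"],c)
for nm in("handle","red"): print(nm,tri([h["top",nm],h["scene",nm]]))
K,E=D["top"]["K"],D["top"]["E"]
for nm,bb,f,z in(("plate",(195,180,270,235),light,33),("fix",(286,155,395,250),lambda a:a.max(2)<60,75)):
    c,s,rc=blob("top",bb,f); bx=np.array([plane(K,E,p,z)[:2] for p in cv2.boxPoints(rc)]); 
    d=np.roll(bx,-1,0)-bx; print(nm,c,s,bx.mean(0),np.linalg.norm(d,axis=1),np.arctan2(d[:,1],d[:,0]))
print(T())
c=cams.read_camera("wrist");print(c["tool_from_camera"],c["K"])
```

```text
top handle [241.         206.35714286] 14 ((240.5, 206.5), (11.0, 1.0), -0.0)
top red [231.6 194.8] 5 ((231.5, 195.0), (2.0, 1.0), 90.0)
scene handle [356.72413793 253.52873563] 174 ((356.17718505859375, 255.52713012695312), (39.795166015625, 9.894278526306152), 17.447187423706055)
scene red [350.63636364 272.90909091] 11 ((350.5, 273.0), (2.0, 3.0), 90.0)
handle [544.50898782 161.92343884  52.83566983]
red [591.64693879 181.71717439  32.08399975]
plate [234.84477344 212.17676088] 2229 [532.30770516 158.10262081] [225.33269758 154.91816027 222.82028643 154.93526559] [-1.5448064  -3.10999162  1.59670832  0.047818  ]
fix [342.16076696 203.96533923] 1356 [ 573.35995114 -198.44374214] [153.11012858 232.25001387 153.0489783  229.63320953] [-0.01918888 -1.58702698  3.10530331  1.55496313]
[[ 9.47396668e-01  3.20061705e-01 -2.41682675e-04  1.99967212e+02]
 [ 3.20061777e-01 -9.47396075e-01  1.06600714e-03 -5.91807770e+02]
 [ 1.12218845e-04 -1.08728500e-03 -9.99999403e-01  2.30760907e+02]
 [ 0.00000000e+00  0.00000000e+00  0.00000000e+00  1.00000000e+00]]
[[ 8.25022301e-04 -9.61016702e-01 -2.76489092e-01  7.11348617e+01]
 [ 9.99999283e-01  5.52814366e-04  1.06245736e-03 -2.83338427e-01]
 [-8.68192125e-04 -2.76489770e-01  9.61016469e-01 -1.42811751e+02]
 [ 0.00000000e+00  0.00000000e+00  0.00000000e+00  1.00000000e+00]] [[321.21632579   0.         281.6441434 ]
 [  0.         321.21632579 207.87609289]
 [  0.           0.           1.        ]]
```

```bash
python3 -m creep '[0.6,-0.33,-0.06,-0.6,0.6,-0.33,-0.06,-0.6,0.6,-0.33,-0.06,-0.6,0.6,-0.33,-0.06,-0.6,0.6,-0.33,-0.06,-0.6,0.6,-0.33,-0.06,-0.6,0.6,-0.33,-0.06,-0.6,0.6,-0.33,-0.06,-0.6,0.6,-0.33,-0.06,-0.6]'; python3 -c "
from h import *
M=T();print(M); print(M[:3,:3].T@(np.array([560,-190,290])-M[:3,3])/400, (90-np.degrees(np.arctan2(M[1,0],M[0,0])))/60)"
```

```text
t: 0.9
eef_pos: [385.9, -389.3, 255.3]
orientation: [2.789, 1.446, -0.0]
contact_force: [-0.2, -0.1, -0.2]
grip_width: 85.7
grip_force: 0.0
[[ 5.76274765e-01  8.17256011e-01 -9.31772187e-05  3.85931967e+02]
 [ 8.17256009e-01 -5.76274771e-01 -6.11382445e-05 -3.89288438e+02]
 [-1.03661278e-04 -4.09172145e-05 -9.99999994e-01  2.55325726e+02]
 [ 0.00000000e+00  0.00000000e+00  0.00000000e+00  1.00000000e+00]]
[ 0.65794273  0.06852957 -0.08675669] 0.5864825652396877
```

```bash
python3 -m creep '[0.66,0.07,-0.09,-0.59,0.66,0.07,-0.09,-0.59,0.66,0.07,-0.09,-0.59,0.66,0.07,-0.09,-0.59,0.66,0.07,-0.09,-0.59,0.66,0.07,-0.09,-0.59,0.66,0.07,-0.09,-0.59,0.66,0.07,-0.09,-0.59,0.66,0.07,-0.09,-0.59]'; python3 -c "
from h import *
f,K,E=grab('wrist');np.savez('pics/w1.npz',f=f,K=K,E=E);cv2.imwrite('pics/w1.png',f)
print(T())"
```

```text
t: 1.65
eef_pos: [560.8, -191.4, 290.9]
orientation: [-2.219, -2.223, 0.001]
contact_force: [-0.1, -0.6, -0.0]
grip_width: 85.4
grip_force: 0.0
[[-7.30762361e-04  9.99999384e-01 -8.35618645e-04  5.60234906e+02]
 [ 9.99999726e-01  7.30660481e-04 -1.22220300e-04 -1.92034656e+02]
 [-1.21609671e-04 -8.35707730e-04 -9.99999643e-01  2.90829100e+02]
 [ 0.00000000e+00  0.00000000e+00  0.00000000e+00  1.00000000e+00]]
```

View pics/w1.png

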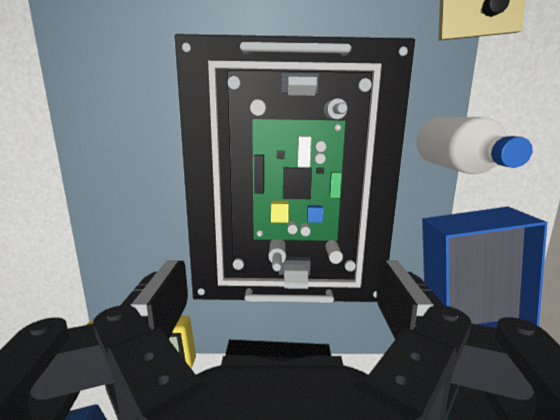

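The wrist view shows the fixture with pin A's tip near (340,105) and pin B's near (277,258). The plain posts are at (258,107) and (335,252). I'll take a settled view here and a second one from an offset to triangulate.

```bash
python3 -c "
from h import *
f,K,E=grab('wrist');np.savez('pics/w1.npz',f=f,K=K,E=E)"
python3 -m creep '[-0.12,-0.25,0,0,-0.12,-0.25,0,0,-0.12,-0.25,0,0,-0.12,-0.25,0,0,-0.12,-0.25,0,0,-0.12,-0.25,0,0]'; python3 -c "
from h import *
f,K,E=grab('wrist');np.savez('pics/w2.npz',f=f,K=K,E=E)
a=np.load('pics/w1.npz');rows=[]
for g,k,e in((a['f'],a['K'],a['E']),(f,K,E)):
    cs=[]
    for uv in((337,105),(279,256)):
        p=plane(a['K'],a['E'],uv,130); q=np.round(proj(k,e,p)).astype(int); print(q)
        c=g[q[1]-25:q[1]+25,q[0]-32:q[0]+32]; cs.append(cv2.resize(c,(384,300),interpolation=cv2.INTER_NEAREST))
    rows.append(np.hstack(cs))
cv2.imwrite('pics/c1.png',np.vstack(rows))"
```

```text
t: 2.25
eef_pos: [460.4, -240.1, 291.4]
orientation: [2.222, 2.22, 0.0]
contact_force: [0.9, 0.9, -0.6]
grip_width: 85.4
grip_force: 0.0
[337 105]
[279 256]
[455  46]
[380 211]
```

View pics/c1.png

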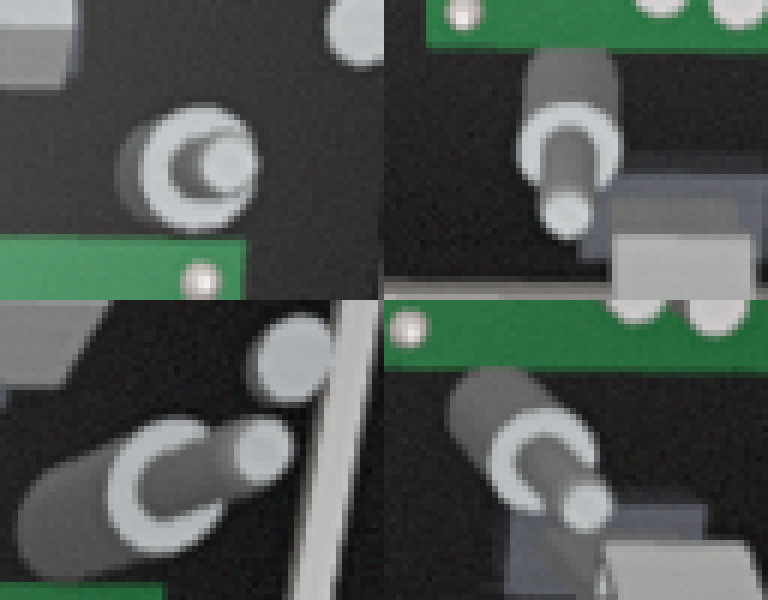

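The crops show both pin tips clearly. In view 1 they are A (342.7,106.7) and B (277,266.3). In view 2 they are A (466.5,45.5) and B (381,220).

```bash
python3 -c "
from h import *
a,b=np.load('pics/w1.npz'),np.load('pics/w2.npz')
P=[]
for u,v in(((342.7,106.7),(466.5,45.5)),((277,266.3),(381,220))):
    r1,r2=ray(a['K'],a['E'],u),ray(b['K'],b['E'],v); p=tri([r1,r2]);P.append(p)
    print(p,plane(a['K'],a['E'],u,143),plane(b['K'],b['E'],v,143))
d=P[0]-P[1]; print(np.hypot(*d[:2]),np.hypot(55,152)); yaw=np.arctan2(d[1],d[0])-np.arctan2(152,55); print('yaw',yaw)
c,s=np.cos(yaw),np.sin(yaw);Rm=np.array([[c,-s],[s,c]]); print([P[0][:2]-Rm@[35,76],P[1][:2]-Rm@[-20,-76]])
M=T(); print(M); print(M[:3,:3].T@(np.array([530,170,260])-M[:3,3])/400)
"
```

```text
[ 613.66595458 -114.22782483  143.03879418] [ 613.65889134 -114.19832365  143.        ] [ 613.70096928 -114.24875583  143.        ]
[ 556.51302642 -265.82291866  142.3672712 ] [ 556.57584347 -265.64593214  143.        ] [ 556.23502433 -265.4855147   143.        ]
162.01089367862934 161.64467204334326
yaw -0.013346672397420711
[array([ 577.65475488, -189.75393618]), array([ 577.5255621 , -190.09661316])]
[[-1.51958863e-04  9.99999951e-01  2.74513837e-04  4.60867916e+02]
 [ 9.99999985e-01  1.51981708e-04 -8.32024553e-05 -2.39726308e+02]
 [-8.32441723e-05  2.74501190e-04 -9.99999959e-01  2.91280979e+02]
 [ 0.00000000e+00  0.00000000e+00  0.00000000e+00  1.00000000e+00]]
[1.024296   0.17296441 0.07816466]
```

```bash
python3 -m creep '[1,0.17,0.08,0,1,0.17,0.08,0,1,0.17,0.08,0,1,0.17,0.08,0,1,0.17,0.08,0,1,0.17,0.08,0,1,0.17,0.08,0,1,0.17,0.08,0,1,0.17,0.08,0,1,0.17,0.08,0]'; python3 -m creep '[0,0,0,0,0,0,0,0,0,0,0,0,0,0,0,0]'; python3 -c "
from h import *
f,K,E=grab('wrist');np.savez('pics/w3.npz',f=f,K=K,E=E);cv2.imwrite('pics/w3.png',f)"
python3 -m creep '[-0.12,-0.2,-0.1,0,-0.12,-0.2,-0.1,0,-0.12,-0.2,-0.1,0,-0.12,-0.2,-0.1,0,-0.12,-0.2,-0.1,0,-0.12,-0.2,-0.1,0]'; python3 -c "
from h import *
f,K,E=grab('wrist');np.savez('pics/w4.npz',f=f,K=K,E=E);cv2.imwrite('pics/w4.png',f)"
```

```text
t: 3.13
eef_pos: [528.6, 164.7, 258.8]
orientation: [-2.218, -2.225, -0.0]
contact_force: [0.0, 0.2, 0.8]
grip_width: 85.6
grip_force: 0.0
t: 3.47
eef_pos: [528.3, 160.2, 259.2]
orientation: [2.221, 2.222, -0.0]
contact_force: [-0.0, -0.6, 1.2]
grip_width: 85.5
grip_force: 0.0
t: 4.02
eef_pos: [448.8, 112.4, 299.4]
orientation: [2.221, 2.221, 0.001]
contact_force: [0.5, 0.1, 0.3]
grip_width: 85.7
grip_force: 0.0
```

View pics/w3.png

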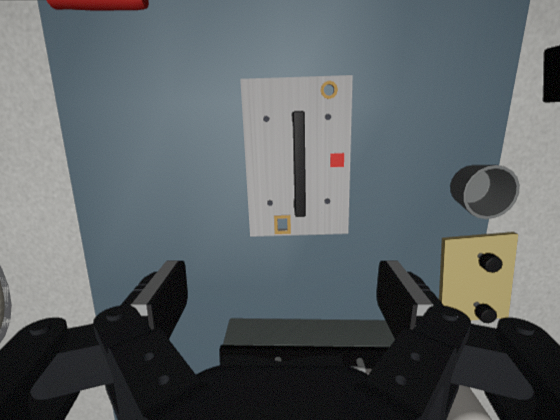

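View pics/w4.png

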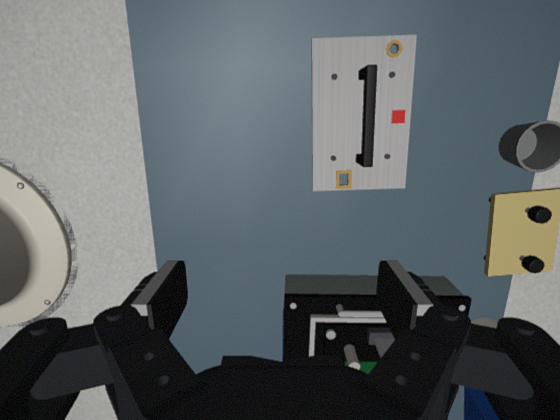

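Both views show the plate with the round bushing at (329,90) and (394,48), and the slotted one at (283,224) and (344,179). The handle bar is at about (299,163) and (368,115).

Run:
```python
from h import *
V=[np.load(f'pics/w{i}.npz') for i in(3,4)]
def brass(f,u):
    x,y=u[0]-14,u[1]-14; a=f[y:y+28,x:x+28]; hsv=cv2.cvtColor(a,cv2.COLOR_BGR2HSV)
    m=(hsv[...,0]>8)&(hsv[...,0]<30)&(hsv[...,1]>90); ys,xs=np.where(m); r=cv2.minAreaRect(np.c_[xs,ys].astype(np.float32)); return np.array([(xs.min()+xs.max())/2+x,(ys.min()+ys.max())/2+y])
def bar(f,box):
    x0,y0,x1,y1=box;a=f[y0:y1,x0:x1].max(2)<75; k,l,s,c=cv2.connectedComponentsWithStats(a.astype(np.uint8)); i=1+np.argmax(s[1:,4])
    ys,xs=np.where(l==i); r=cv2.minAreaRect(np.c_[xs+x0,ys+y0].astype(np.float32)); return r
P=[]
for us in(((329,90),(394,48)),((283,224),(344,179))):
    uv=[brass(v['f'],u) for v,u in zip(V,us)]; p=tri([ray(v['K'],v['E'],u) for v,u in zip(V,uv)]); P.append(p); print(uv,p,[plane(v['K'],v['E'],u,33) for v,u in zip(V,uv)])
d=P[0]-P[1];yaw=np.arctan2(d[1],d[0])-np.arctan2(152,55);c,s=np.cos(yaw),np.sin(yaw);Rm=np.array([[c,-s],[s,c]])
print(np.hypot(*d[:2]),'yaw',yaw,P[0][:2]-Rm@[35,76],P[1][:2]-Rm@[-20,-76])
for v,b in zip(V,((288,100,312,225),(350,55,385,175))):
    r=bar(v['f'],b); print(r, plane(v['K'],v['E'],r[0],73))
# handle height: black bar right edges at mid rows in both views via masks
hr=[]
for v,b,cut in((V[0],(288,100,312,225),0),(V[1],(350,55,385,175),0)):
    f=v['f']; best=[]
    c=np.r_[P[0][:2]-Rm@[35,76]]
    # image points of the plate's central plane y'=0: row of bar centre
    row=int(round(proj(v['K'],v['E'],np.r_[c,67])[1])); xs=np.where(f[row,b[0]:b[2]].max(1)<75)[0]+b[0]; print(row,xs.min(),xs.max()); hr.append(ray(v['K'],v['E'],((xs.min()+xs.max())/2,row)))
print(tri(hr))
M=T();print(M)
```

```text
[array([329. ,  89.5]), array([393.5,  48. ])] [580.31162494 258.03829759  31.64029166] [array([580.32671806, 257.61272917,  33.        ]), array([579.67439571, 258.11624312,  33.        ])]
[array([282., 224.]), array([343.5, 179.5])] [529.99683523 103.419134    32.18088701] [array([529.78927098, 104.00229234,  33.        ]), array([530.05973345, 103.29160108,  33.        ])]
162.59970421768324 yaw 0.032581715259690114 [547.80597301 180.93847533] [547.51044822 180.030317  ]
((298.5875549316406, 163.50515747070312), (105.09178924560547, 12.086555480957031), 89.2838363647461) [546.60903527 183.30648293  73.        ]
((366.0936279296875, 115.37834167480469), (17.346080780029297, 101.3996353149414), 2.0454084873199463) [543.25742896 183.01355826  73.        ]
165 294 304
117 363 374
[547.24240083 181.19536834  68.64329376]
[[-3.71067226e-04  9.99999924e-01  1.22242001e-04  4.48930648e+02]
 [ 9.99999925e-01  3.71053435e-04  1.12822113e-04  1.12609455e+02]
 [ 1.12776747e-04  1.22283856e-04 -9.99999986e-01  2.99096407e+02]
 [ 0.00000000e+00  0.00000000e+00  0.00000000e+00  1.00000000e+00]]
```

Plate centre is at (547.5, 180.7), yaw 0.031, with handle height confirmed at about 68. Now I'll move above the handle.

```bash
python3 -m creep '[0.17,0.247,0.25,-0.03,0.17,0.247,0.35,-0.03,0.17,0.247,0.44,-0.03,0.17,0.247,0.44,-0.03,0.17,0.247,0.44,-0.03,0.17,0.247,0.44,-0.03,0.17,0.247,0.44,-0.03,0.17,0.247,0.44,-0.03,0.17,0.247,0.44,-0.03]' 1 100; python3 -c "
from h import *
M=T();print(M);print(M[:3,:3].T@(np.array([547.5,180.7,48])-M[:3,3])/400,(90+np.degrees(.031)-np.degrees(np.arctan2(M[1,0],M[0,0])))/60)"
```

```text
t: 4.82
eef_pos: [547.4, 180.8, 124.7]
orientation: [2.184, 2.257, 0.002]
contact_force: [-0.3, -0.6, 1.0]
grip_width: 85.6
grip_force: 0.0
[[-3.25156932e-02  9.99469999e-01  1.56568311e-03  5.47405162e+02]
 [ 9.99471192e-01  3.25152478e-02  3.09101859e-04  1.80794937e+02]
 [ 2.58029460e-04  1.57490582e-03 -9.99998727e-01  1.24681730e+02]
 [ 0.00000000e+00  0.00000000e+00  0.00000000e+00  1.00000000e+00]]
[-2.94391389e-04 -7.26648770e-05  1.91704380e-01] -0.001452855415143972
```

```bash
python3 -m creep '[0,0,0.07,0,0,0,0.13,0,0,0,0.188,0,0,0,0.188,0,0,0,0.188,0,0,0,0.188,0]'; python3 -m creep '[0,0,0,0,0,0,0,0,0,0,0,0,0,0,0,0,0,0,0,0,0,0,0,0,0,0,0,0,0,0,0,0]' 0 100
```

```text
t: 5.32
eef_pos: [548.0, 181.0, 50.2]
orientation: [2.184, 2.256, 0.003]
contact_force: [-0.6, -0.3, -0.2]
grip_width: 85.6
grip_force: 0.0
t: 5.98
eef_pos: [546.5, 180.9, 48.2]
orientation: [-2.185, -2.257, 0.001]
contact_force: [-4.7, -0.4, 6.2]
grip_width: 9.9
grip_force: 97.6
```

```bash
python3 -m creep '[0,0,-0.03,0,0,0,-0.1,0,0,0,-0.18,0,0,0,-0.26,0,0,0,-0.34,0,0,0,-0.4,0,0,0,-0.42,0,0,0,-0.42,0,0,0,-0.42,0]'; python3 -c "
from h import *
f,K,E=grab('wrist');np.savez('pics/w5.npz',f=f,K=K,E=E);cv2.imwrite('pics/w5.png',f)
print(monitor.sense()['contact_force'],monitor.sense()['torque'])
M=T();print(M)"
```

```text
t: 6.73
eef_pos: [546.5, 180.8, 214.8]
orientation: [-2.184, -2.257, 0.002]
contact_force: [-0.2, -0.2, -5.8]
grip_width: 9.9
grip_force: 98.4
[-0.54830936 -0.20719127 -5.5725453 ] [ 0.05620503 -0.00660301 -0.01512813]
[[-3.25704392e-02  9.99465577e-01 -2.77964743e-03  5.46093178e+02]
 [ 9.99469319e-01  3.25689245e-02 -5.88457078e-04  1.80711797e+02]
 [-4.97612466e-04 -2.79733863e-03 -9.99995964e-01  2.14146427e+02]
 [ 0.00000000e+00  0.00000000e+00  0.00000000e+00  1.00000000e+00]]
```

View pics/w5.png

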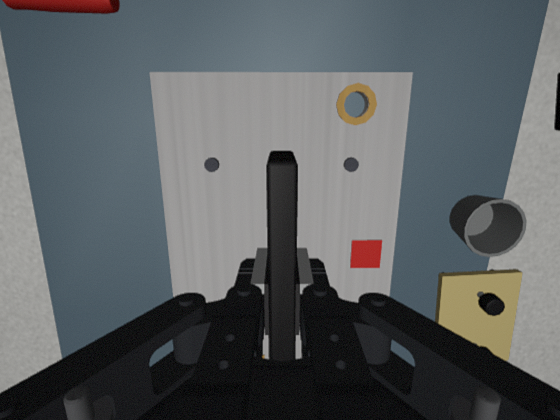

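The plate is held level: round bushing at (357,104), +y corners at (150,73) and (411,72), red square at (366,253). Next I'll find where it sits in the tool.

Run:
```python
from h import *
v=np.load('pics/w5.npz');f,K,E=v['f'],v['K'],v['E'];M=T()
hsv=cv2.cvtColor(f,cv2.COLOR_BGR2HSV)
def cen(m,x0,y0,x1,y1):
    ys,xs=np.where(m[y0:y1,x0:x1]); return np.array([(xs.min()+xs.max())/2+x0,(ys.min()+ys.max())/2+y0])
b=cen((hsv[...,0]>8)&(hsv[...,0]<30)&(hsv[...,1]>90),325,75,390,135)
rd=cen((hsv[...,1]>150)&(f[...,2]>120),340,230,392,278)
light=(f.min(2)>110)
rows=[80,150,220,250]; L=[];Rr=[]
for y in rows:
    xs=np.where(light[y,130:430])[0]+130; L.append((xs.min(),y)); Rr.append((xs.max()+1,y))
z=M[2,3]-15
w=lambda u: plane(K,E,np.array(u),z)
inv=lambda p:(np.linalg.inv(M)@np.append(p,1))[:3]
print('bush',b,w(b),inv(w(b))); print('red',rd,inv(w(rd)))
l=np.array([w(p) for p in L]);q=np.array([w(p) for p in Rr])
for e in(l,q):
    k=np.polyfit(e[:,1],e[:,0],1); print('edge',k,'yaw',-k[0])
top=[]
for x in range(170,400,20):
    ys=np.where(light[60:90,x])[0]; top.append(w((x,60+ys.min())))
top=np.array(top); k=np.polyfit(top[:,0],top[:,1],1); print('front yaw',k[0])
print('width',q[:,0]-l[:,0], 'mid',[(inv((a+c)/2)) for a,c in zip(l,q)], 'front tool x',np.mean([inv(t)[0] for t in top]))
```

```text
bush [356.5 103.5] [579.93242617 257.9070056  199.14642736] [76.05954721 36.37728868 14.86045221]
red [366. 254.] [-0.62041694 46.48536632 14.87033344]
edge [-3.41338906e-02  4.92848742e+02] yaw 0.034133890606028575
edge [-3.41423369e-02  6.13721213e+02] yaw 0.03414233694277214
front yaw 0.031633375180184164
width [120.56573211 120.955132   120.87495846 120.53318964] mid [array([86.32861892,  0.92598271, 14.95451188]), array([54.44003348,  0.93334203, 14.97035951]), array([18.4901976 ,  1.20136628, 14.98749891]), array([ 1.64169659,  0.94592308, 14.99659754])] front tool x 90.09740452532411
```

```bash
python3 -m creep '[-0.03,0.002,0,0.004,-0.09,0.005,0,0.01,-0.17,0.01,0,0.015,-0.25,0.013,0,0.02,-0.34,0.017,0,0.025,-0.43,0.02,0,0.03,-0.52,0.025,0,0.035,-0.61,0.03,0,0.04,-0.7,0.034,0,0.0445,-0.77,0.037,0,0.0445]'; python3 -m creep '[-0.07,0.003,0,0,-0.12,0.005,0,0,-0.15,0.008,0,0,-0.159,0.008,0,0,-0.159,0.008,0,0,-0.159,0.008,0,0,-0.159,0.008,0,0]';  python3 - <<'E'
from h import *
M=T();print(M)
f,K,E=grab('wrist');np.savez('pics/w6.npz',f=f,K=K,E=E);cv2.imwrite('pics/w6.png',f)
y=-0.0133;c,s=np.cos(y),np.sin(y)
print(M[:3,:3].T@(np.array([577.6-1.0*c,-189.9-1.0*s,190])-M[:3,3])/400,np.arctan2(M[1,0],M[0,0])-np.pi/2, monitor.sense()['contact_force'])
# plate bush in tool again
hsv=cv2.cvtColor(f,cv2.COLOR_BGR2HSV); m=(hsv[...,0]>8)&(hsv[...,0]<30)&(hsv[...,1]>90); ys,xs=np.where(m[75:135,325:390]); print((xs.min()+xs.max())/2+325,(ys.min()+ys.max())/2+75)
E
```

```text
t: 7.62
eef_pos: [570.9, -129.6, 214.3]
orientation: [-2.237, -2.203, 0.003]
contact_force: [1.3, -0.2, -4.9]
grip_width: 10.0
grip_force: 98.4
t: 8.2
eef_pos: [574.0, -189.0, 215.7]
orientation: [-2.235, -2.206, 0.0]
contact_force: [0.1, 0.5, -5.4]
grip_width: 10.1
grip_force: 98.4
[[ 1.31283251e-02  9.99913559e-01 -7.22222348e-04  5.73981763e+02]
 [ 9.99913660e-01 -1.31279108e-02  5.75429145e-04 -1.88977739e+02]
 [ 5.65898133e-04 -7.29714412e-04 -9.99999574e-01  2.15726728e+02]
 [ 0.00000000e+00  0.00000000e+00  0.00000000e+00  1.00000000e+00]]
[-0.00222267  0.00662201  0.06431076] -0.013128704378511324 [-0.56994347  0.23062477 -4.63943182]
356.5 103.5
```

View pics/w6.png

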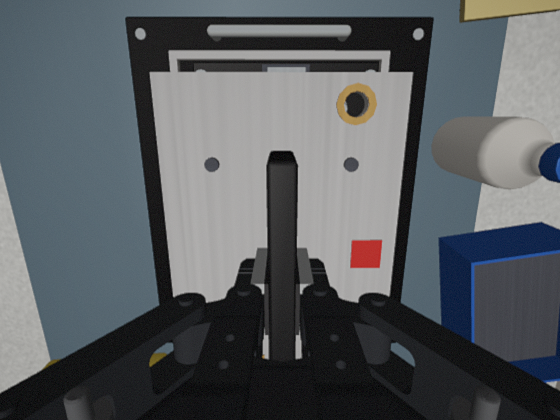

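The plate is over the fixture and hasn't shifted in the grip: the bushing is still at (356.5,103.5). I'll correct 2.6 mm and descend to just above the pin tips.

```bash
python3 -m creep '[-0.002,0.0066,0.02,0,-0.002,0.0066,0.05,0,-0.002,0.0066,0.08,0,-0.002,0.0066,0.1,0,-0.002,0.0066,0.1,0,-0.002,0.0066,0.1,0,-0.002,0.0066,0.1,0]';  python3 - <<'E'
from h import *
M=T();print(M)
y=-0.0133;c,s=np.cos(y),np.sin(y)
print(M[:3,:3].T@(np.array([577.6-1.0*c,-189.9-1.0*s,165])-M[:3,3])/400, monitor.sense()['contact_force'])
f,K,E=grab('wrist');np.savez('pics/w7.npz',f=f,K=K,E=E);cv2.imwrite('pics/w7.png',f[60:150,280:430])
E
```

```text
t: 8.83
eef_pos: [577.2, -190.9, 176.5]
orientation: [2.236, 2.206, 0.0]
contact_force: [1.2, -0.2, -4.7]
grip_width: 10.1
grip_force: 98.3
[[ 1.37928551e-02  9.99904646e-01  6.74675161e-04  5.77208943e+02]
 [ 9.99904837e-01 -1.37926675e-02 -2.81983388e-04 -1.90900662e+02]
 [-2.72650929e-04  6.78500313e-04 -9.99999733e-01  1.76545208e+02]
 [ 0.00000000e+00  0.00000000e+00  0.00000000e+00  1.00000000e+00]]
[ 0.00252154 -0.00157654  0.02886127] [ 1.24002348 -0.15452818 -4.65066296]
```

```bash
python3 -m creep '[0.002,-0.001,0.01,0,0.002,-0.001,0.02,0,0.002,-0.001,0.026,0,0.002,-0.001,0.031,0,0.002,-0.001,0.031,0,0.002,-0.001,0.031,0]'; python3 -m creep '[0,0,0.003,0,0,0,0.006,0,0,0,0.006,0]'
```

```text
t: 9.38
eef_pos: [576.4, -190.1, 163.5]
orientation: [-2.237, -2.206, 0.0]
contact_force: [-0.3, -0.3, -4.8]
grip_width: 10.1
grip_force: 98.4
t: 9.63
eef_pos: [576.3, -190.1, 161.1]
orientation: [-2.237, -2.206, 0.0]
contact_force: [-1.2, -0.2, -4.8]
grip_width: 10.3
grip_force: 98.3
```

The bushings are on the pins with no resistance. I'll go on gently.

```bash
python3 -m creep '[0,0,0.004,0,0,0,0.008,0,0,0,0.012,0,0,0,0.012,0]'; python3 -m creep '[0,0,0.004,0,0,0,0.008,0,0,0,0.012,0,0,0,0.012,0]'
```

```text
t: 9.97
eef_pos: [576.5, -190.0, 156.3]
orientation: [-2.237, -2.206, -0.0]
contact_force: [0.1, 1.5, -1.4]
grip_width: 10.0
grip_force: 98.8
t: 10.3
eef_pos: [577.0, -190.3, 152.2]
orientation: [2.236, 2.205, 0.001]
contact_force: [1.4, 1.8, 0.5]
grip_width: 10.0
grip_force: 99.1
```

```bash
python3 -m creep '[0,0,0.004,0,0,0,0.008,0,0,0,0.01,0,0,0,0.01,0]'; python3 -m creep '[0,0,0.003,0,0,0,0.006,0,0,0,0.008,0,0,0,0.008,0]'
```

```text
t: 10.63
eef_pos: [576.4, -190.1, 147.3]
orientation: [-2.237, -2.206, 0.0]
contact_force: [1.8, 0.0, -3.9]
grip_width: 10.3
grip_force: 98.6
t: 10.97
eef_pos: [576.2, -190.1, 144.2]
orientation: [-2.237, -2.205, 0.001]
contact_force: [-0.9, -0.2, -3.1]
grip_width: 10.3
grip_force: 98.8
```

```bash
python3 -m creep '[0,0,0.003,0,0,0,0.006,0,0,0,0.008,0,0,0,0.008,0,0,0,0.008,0]'; python3 -m creep '[0,0,0.003,0,0,0,0.003,0,0,0,0.003,0]'
```

```text
t: 11.38
eef_pos: [576.2, -190.1, 141.2]
orientation: [-2.237, -2.206, 0.0]
contact_force: [-3.9, -0.3, 0.7]
grip_width: 10.3
grip_force: 99.4
t: 11.63
eef_pos: [576.3, -190.1, 140.3]
orientation: [-2.237, -2.206, 0.0]
contact_force: [-5.1, 0.9, 7.3]
grip_width: 10.2
grip_force: 100.2
```

```bash
python3 -m creep '[0,0,0.003,0,0,0,0.003,0,0,0,0.003,0]'; python3 -m creep '[0,0,0.002,0,0,0,0.002,0,0,0,0.002,0,0,0,0.002,0]'
```

```text
t: 11.88
eef_pos: [576.3, -190.1, 140.1]
orientation: [2.236, 2.205, 0.0]
contact_force: [-12.0, 2.4, 23.3]
grip_width: 10.0
grip_force: 102.4
t: 12.22
eef_pos: [576.4, -190.2, 140.0]
orientation: [2.236, 2.205, 0.0]
contact_force: [-15.9, 3.4, 34.6]
grip_width: 10.1
grip_force: 104.2
```

Hard stop at home: z is unchanged while force rises. I'll relax the press, let go and look.

```bash
python3 -m creep '[0,0,-0.004,0,0,0,-0.004,0,0,0,-0.004,0]'; python3 -m creep '[0,0,0,0,0,0,0,0,0,0,0,0,0,0,0,0,0,0,0,0,0,0,0,0,0,0,0,0,0,0,0,0]' 1; python3 -m creep '[0,0,-0.06,0,0,0,-0.14,0,0,0,-0.24,0,0,0,-0.34,0,0,0,-0.4,0,0,0,-0.4,0,0,0,-0.4,0,0,0,-0.4,0]'
python3 - <<'E'
from h import *
f,K,E=grab('wrist');np.savez('pics/w8.npz',f=f,K=K,E=E);cv2.imwrite('pics/w8.png',f)
E
```

```text
t: 12.47
eef_pos: [576.4, -190.1, 140.2]
orientation: [2.237, 2.206, 0.0]
contact_force: [-7.0, 0.6, 11.2]
grip_width: 10.1
grip_force: 100.9
t: 13.13
eef_pos: [576.5, -190.1, 139.7]
orientation: [-2.237, -2.206, -0.0]
contact_force: [-0.7, 0.1, -0.5]
grip_width: 84.9
grip_force: 0.0
t: 13.8
eef_pos: [576.0, -190.0, 299.0]
orientation: [-2.236, -2.205, 0.001]
contact_force: [-0.2, 0.5, -0.6]
grip_width: 85.6
grip_force: 0.0
```

View pics/w8.png

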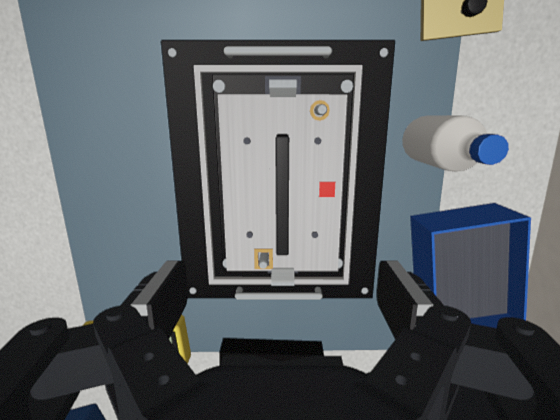

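The picture shows the plate seated, with pins visible through both collars at (320,110) and (263,259) and a catch at each end at (283,88) and (283,276). I'll check its height from a second view, and the catch positions against the earlier picture.

```bash
python3 -m creep '[-0.1,-0.25,0,0,-0.1,-0.25,0,0,-0.1,-0.25,0,0,-0.1,-0.25,0,0,-0.1,-0.25,0,0,-0.1,-0.25,0,0]'
python3 - <<'E'
from h import *
f,K,E=grab('wrist'); a=np.load('pics/w8.npz'); w1=np.load('pics/w1.npz')
def red(f):
    hsv=cv2.cvtColor(f,cv2.COLOR_BGR2HSV); m=((hsv[...,1]>150)&((hsv[...,0]<8)|(hsv[...,0]>172))&(f[...,2]>120)).astype(np.uint8)
    k,l,s,c=cv2.connectedComponentsWithStats(m); i=1+np.argmax(s[1:,4]); return c[i],s[i,4]
def brass(f,u):
    x,y=np.round(u).astype(int)-16; h=cv2.cvtColor(f[y:y+32,x:x+32],cv2.COLOR_BGR2HSV); ys,xs=np.where((h[...,0]>8)&(h[...,0]<30)&(h[...,1]>90)); return np.array([(xs.min()+xs.max())/2+x,(ys.min()+ys.max())/2+y])
u1,u2=red(a['f']),red(f); print('red',u1,u2,tri([ray(a['K'],a['E'],u1[0]),ray(K,E,u2[0])]))
for g in((320,110),(263,259)):
    b1=brass(a['f'],g); b2=brass(f,proj(K,E,plane(a['K'],a['E'],b1,126))); print(b1,b2,tri([ray(a['K'],a['E'],b1),ray(K,E,b2)]))
out=[]
for v in(w1,a):
    row=[]
    for sgn in(1,-1):
        q=np.round(proj(v['K'],v['E'],np.r_[577.6+.0133*98*sgn,-189.9+98*sgn,135])).astype(int); print(q)
        row.append(cv2.resize(v['f'][q[1]-25:q[1]+25,q[0]-32:q[0]+32],(384,300),interpolation=cv2.INTER_NEAREST))
    out.append(np.hstack(row))
cv2.imwrite('pics/c2.png',np.vstack(out)); print(monitor.sense()['t'])
E
```

```text
t: 14.35
eef_pos: [476.1, -228.6, 299.0]
orientation: [-2.237, -2.205, -0.0]
contact_force: [1.2, -0.4, 0.1]
grip_width: 85.0
grip_force: 0.0
red (array([326.93665158, 188.95022624]), np.int32(221)) (array([430.80686695, 148.94849785]), np.int32(233)) [ 622.46877058 -191.17579966  125.88830794]
[319. 110.] [430.   63.5] [ 612.90545059 -114.78038883  126.21650603]
[263.5 258.5] [358.5 223. ] [ 556.33001247 -266.53395447  125.65112834]
[302  80]
[296 282]
[282  83]
[282 280]
14.4
```

View pics/c2.png

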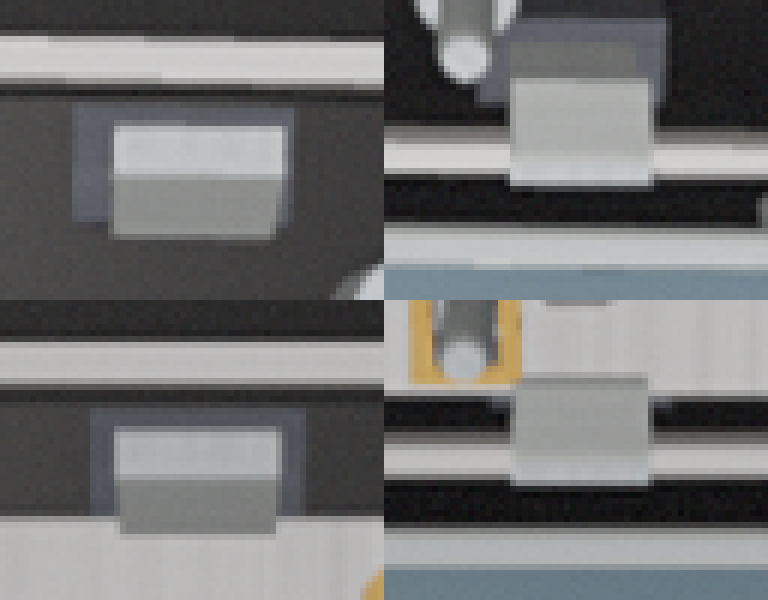

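The plate's top is at 126 mm at both ends, about 1 mm above hard home as expected on the catches. Both catch noses overlap the plate's ends and stand as upright as before, so I'm handing in.

```bash
python3 -c "
from workcell import r
print(r.sign_off())"
```

```text
the job is handed in; nothing more can be done
None
```

The hold-down plate is fitted on both pins and pressed home. Both catches sit over its ends, and its top measures about 1 mm above hard home. The gripper is clear, nothing else on the bench was touched, and the job was handed in at about 14.4 s; sign-off returned no verdict.

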